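Split the nested pipe reducers and lay out the exhaust joint

TASK

Pull the three nested pipe reducers apart and lay them out for fitting, each upright with its wide end up: the large one on the middle of the blue pad, the medium one on the middle of the yellow pad, and the small one on the rubber mat midway between the two pads. Then lay the brass flange ring flat and centred on top of the medium reducer and the red cap, knob up, centred on top of the large one. Leave everything standing still, and do not shift or knock over the spray can or the oil bottle.

Things in the scene. Friction and masses are not known exactly. Their poses are not given: they have to be found in the camera images.
- large_mid (a point): Large reducer, dark steel, 350 g: pipe reducer, upright, 62 mm tall, open at both ends: spigot 54 mm outside (lowest 22 mm), above it a collar 66 mm outside, 59 mm inside. Outermost of the nest, standing on the bench; 28 mm up inside is a ledge that carries the medium one. Point: on the axis, half-way up (31 mm above its underside); z up.
- medium_mid (a point): Medium reducer, pale aluminium, 220 g: pipe reducer, upright, 62 mm tall, open at both ends: spigot 45 mm outside (lowest 22 mm), above it a collar 56 mm outside, 48 mm inside. Starts loose inside the large one (1.5 mm clearance), resting 28 mm above that one's underside: its top 28 mm stick out. A like ledge 28 mm up carries the small one. Point: on the axis, half-way up (31 mm above its underside); z up.
- small_mid (a point): Small reducer, copper coloured, 140 g: pipe reducer, upright, 62 mm tall, open at both ends: spigot 36 mm outside (lowest 22 mm), above it a collar 45 mm outside, 38 mm inside. Starts loose inside the medium one, resting 28 mm above that one's underside (56 mm above the bench): its top 28 mm stick out. Point: on the axis, half-way up (31 mm above its underside); z up.
- ring_mid (a point): Flat brass flange ring, 62 mm outside, 36 mm hole, 12 mm thick, lying flat on the bench; 120 g. The point is its centre, 6 mm above its underside; z up. It may be gripped across its outside. It goes on the rim of the medium reducer.
- cap_mid (a point): Red plastic blanking cap: a disc 76 mm across and 8 mm thick with a round knob on top, 26 mm in diameter and 26 mm tall (34 mm in all), lying knob up on the bench; 90 g. Point: on its axis half-way up, 17 mm above its underside, 9 mm above the disc's upper face; z up. Grip it by the knob.
- pad_blue_top (a point): Blue round pad, 100 mm across, 4 mm thick, fixed on the mat towards one end of it; the point is the centre of its upper face, 7 mm above the bench. Which end is blue changes.
- pad_yellow_top (a point): Yellow round pad, same size, fixed towards the other end of the mat, its centre 270 mm from the blue one's; the point is the centre of its upper face, 7 mm above the bench.
- mat_mid (a point): Middle of the upper face of the black rubber mat (130 x 390 mm, 3 mm thick, fixed), marked by a white cross: the place midway between the two pads, 3 mm above the bench. Its y axis runs along the mat, through both pads.
- spray_can: Spray can with a green band, standing at the robot's left, 54 mm across, about 170 mm tall, loose; origin at the centre of its underside. Not to be disturbed.
- oil_bottle: Grey oil bottle with a black cap, standing at the robot's right, 64 mm across, about 180 mm tall, loose; origin at the centre of its underside. Not to be disturbed.
There are look-alikes about, which are no part of the job. There is more than one size of the part that bears ring_mid; the job needs the larger. Of the things that look like the part that bears small_mid, the smaller one is meant.

How it is judged:
By the outcome, as a careful person would: the job done as asked, in the order asked, and still so for the second after the job is handed in, with the robot touching nothing.
It also fails if it takes over 134 s, if anything falls off the work surface, if the arm or the gripper's body presses on something with over 40 N, if the wrist force passes 120 N, or if a joint passes its speed limit or range.

ROBOT

A 6-joint arm with a two-finger parallel gripper is mounted at the origin on the work surface. World frame = base frame: x ahead of the robot, y to its left, z up, the work surface at z = 0. Lengths are in m, angles in rad, forces in N, time in s.
With the tool pointing down it reaches from about 0.375 to 0.9 m from the base axis. Payload 3.1 kg.
Tool frame: the origin (TCP) lies on the centre line of the jaws, within the pads' length; the fingertips stand 25 mm ahead of it and the grasp point (between the pads) lies 6 mm ahead of it; x points along the fingers, y is the direction in which the jaws open and shut, and the axes are right-handed (so a half turn about x gives the same grasp; the last joint's range is limited). The gripper opens to 87 mm and grips with 3 to 60 N. Pads are 19 mm wide; open, the fingers measure 117 mm over their backs; the gripper's body (75 mm by 190 mm) begins 51 mm behind the grasp point.
Start: joints at [-1.373, 0.527, 1.433, -0, 1.181, -0.178], TCP at [0.23, -0.581, 0.248] pointing down, gripper open.
Joint ranges: [-3.08, 3.08], [-0.75, 2.2], [0.22, 2.44], [-1.43, 4.57], [0, 2.65], [-2.85, 2.85]. Speed limits (rad/s): [2.79, 2.79, 3.14, 3.14, 3.14, 3.14].

INTERFACE

Orientations are given as a unit quaternion [x, y, z, w].
In Python, from rig import robot gives the robot as it stands. The module is installed in compiled form; this text tells all that it offers.
- The arm moves only by the tool move_arm, never from a script. Its argument "commands" is a list of rows, each a list of 5 numbers: the gripper's target within -1 to 1 (shut at 1, half-way at 0, fully open at -1), then the shift along the tool's x, y, z in mm, then the turn about the tool's x in degrees. A call has 1 to 8 rows; each row is the pose to reach, as a shift and turn from the pose commanded when the call began, along the tool's axes at that moment; what a row does not reach only later rows make up. A row lasts 1/12 s, in which the tool goes at most 41.7 mm and 7.16 degrees, less where a joint would pass 70% of its speed; a pose out of reach is approached as far as the arm can. A call with a gripper value outside its range is refused whole. The fingers move at their own pace and stop on an object; "newtons" is the grip in N (left out, the last holds). Time passes only in rows, so rows that repeat a pose let the fingers close. It gives the time, the measured TCP pose, the force and the opening at its end, in the units of the state.
- robot.get_obs(): the state, without advancing time (a new reading comes with each control period).
- robot.camera(name): name is "side" or "top"; returns a dict with "image" (400x640x3 uint8, red, green, blue), "fx", "fy", "cx", "cy" (pixels), "xyz" and "rotation" of the camera in the world. Camera axes: x right, y down, z forward; pixel columns grow to the right and rows downward; lengths in m; the calibration is good to about 2 mm. A picture is of the moment at which its call begins. There is no depth.
- robot.hand_in(): hands the job in, once; it reports no verdict.
Trained networks look in a picture, given as the dict that the camera call returned (one of the last four; its "shot" number tells which), for a name from the list of things; names that differ only in an ending like _2 or _b are one class to them, and where a whole thing is asked for, a point or a joint stands for the part that bears it (a point fixed in the world has none). Each returns a list of dicts, best first, with "p" (0 to 1); they miss things now and then, are a little off and sometimes report something else, mostly with a low value. They report only what shows in the picture. A call takes as long as a camera call. They do not tell look-alikes from the thing itself.
- robot.regions_of(picture, name): "pixels" (400x640 bool, what is visible of it) and "bbox" ([left, top, right, bottom] in pixels, round what is visible of it).
The state is a dict: "time": time; "q": joint angles; "joint_velocities": joint speeds; "joint_torque": joint torques, N m; "position": TCP position; "tool_rot": TCP orientation; "ft_force": force on the tool from outside, world axes, zero at the start; "moment": the same for the moment, N m; "grip_width": finger opening in m.
Only numpy, scipy, OpenCV 4.12 (cv2) and the standard library are available. Lean on these libraries where they do the work, as an engineer would, in place of code of your own. Each camera call takes 0.05 s, during which the arm holds its last target.

## Working session

There is one attempt and no reset: what is moved stays moved. The work goes in short steps, Python scripts to look and compute and a tool call to move; the robot and the scene stay as the last step left them, time stands still between calls to the robot, and variables do not carry over. Pictures are saved under pics/ and viewed, and the job is handed in when it is done.

Besides the shell and the picture viewer there is one more tool, called after "Emit:" as name([rows], argument=value, ...), one row to a line, values as JSON. move_arm: Moves the arm, as the interface text tells. Its arguments: {"type":"object","properties":{"commands":{"type":"array","items":{"type":"array","items":{"type":"number"}}},"newtons":{"type":"number"}},"required":["commands"]}

```bash
mkdir -p pics; cat > h.py <<'E'
import numpy as np, cv2, pickle
from rig import robot
def snap(name,fn):
    p=robot.camera(name); cv2.imwrite('pics/'+fn,cv2.cvtColor(p['image'],cv2.COLOR_RGB2BGR)); pickle.dump(p,open('pics/'+fn[:-4]+'.pkl','wb')); return p
def ray(p,u,v,z):
    d=np.array(p['rotation']).reshape(3,3)@np.array([(u-p['cx'])/p['fx'],(v-p['cy'])/p['fy'],1]); c=np.array(p['xyz'])
    return c+d*(z-c[2])/d[2]
def proj(p,X):
    c=np.array(p['rotation']).reshape(3,3).T@(np.array(X)-np.array(p['xyz'])); return np.array([p['fx']*c[0]/c[2]+p['cx'],p['fy']*c[1]/c[2]+p['cy']])
E
python3 - <<'E'
from h import *
np.set_printoptions(precision=4,suppress=True)
for n in ['top','side']:
    p=snap(n,n+'0.png'); print(n,p['fx'],p['fy'],p['cx'],p['cy'],p['xyz'],p['rotation'],[k for k in p])
    for o in ['large_mid','medium_mid','small_mid','ring_mid','cap_mid','pad_blue_top','pad_yellow_top','mat_mid','spray_can','oil_bottle']:
        try:
            for r in robot.regions_of(p,o):
                print(o,round(r['p'],2),np.round(r['bbox'],1))
        except Exception as e: print(o,e)
o=robot.get_obs(); print(o)
E
```

```text
top 387.5301544572608 387.5301544572608 318.56398687673885 202.73396964910856 [0.3483 0.0094 0.9977] [ 0.7058 -0.7037  0.0599 -0.0556] ['image', 'fx', 'fy', 'cx', 'cy', 'xyz', 'rotation', 'shot']
large_mid 0.71 [418.5 208.3 441.9 231.7]
large_mid 0.68 [408.5 212.7 421.9 233.9]
medium_mid 0.69 [410.6 207.4 431.  234.1]
medium_mid 0.38 [419.  208.6 439.3 229.4]
small_mid 0.79 [417.7 255.3 456.1 282.6]
small_mid 0.73 [418.  207.  439.  230.5]
ring_mid 0.68 [266.4 240.6 286.1 256.7]
ring_mid 0.53 [312.2 207.6 337.1 233.2]
cap_mid 0.75 [311.8 208.3 333.6 233.9]
cap_mid 0.73 [198.7 207.5 227.4 242.4]
pad_blue_top 0.73 [337.7 130.1 377.6 166.8]
pad_blue_top 0.71 [238.6 147.6 272.3 188.9]
pad_yellow_top 0.58 [236.  147.  271.5 185.3]
mat_mid 0.97 [230.1 122.2 384.2 193.1]
spray_can 0.78 [138.6 131.8 181.8 172.2]
oil_bottle 0.85 [458.4 138.5 508.  174.4]
side 481.42753179561015 481.42753179561015 319.28949242378985 195.01516469937602 [0.2368 0.6146 0.9599] [-0.191   0.9278 -0.3133  0.0675] ['image', 'fx', 'fy', 'cx', 'cy', 'xyz', 'rotation', 'shot']
large_mid 0.79 [363.3 132.9 388.2 159. ]
me
[... 279 characters left out ...]
1.8]
pad_blue_top 0.26 [328.4  45.6 350.2 110.1]
pad_yellow_top 0.83 [230.2 237.9 270.2 278.7]
mat_mid 0.81 [213.3 147.5 310.3 284.6]
spray_can 0.83 [161.9 286.1 209.8 350.8]
oil_bottle 0.79 [328.4  46.4 351.  108.3]
{'time': 1.1, 'q': array([-1.3725,  0.5275,  1.4327,  0.    ,  1.1814, -0.1785]), 'joint_velocities': array([ 0.0015, -0.0009,  0.0004,  0.0012, -0.0005, -0.0003]), 'joint_torque': array([  0.001 , -44.0021, -17.6989,   0.0635,   0.0504,  -0.    ]), 'position': array([ 0.23  , -0.5811,  0.2476]), 'tool_rot': array([ 0.6946,  0.1324, -0.6946,  0.1324]), 'ft_force': array([ 0.7203,  0.0843, -0.8161]), 'moment': array([ 0.0613,  0.0137, -0.0424]), 'grip_width': 0.08685704295043556}
```

View images.

View pics/top0.png

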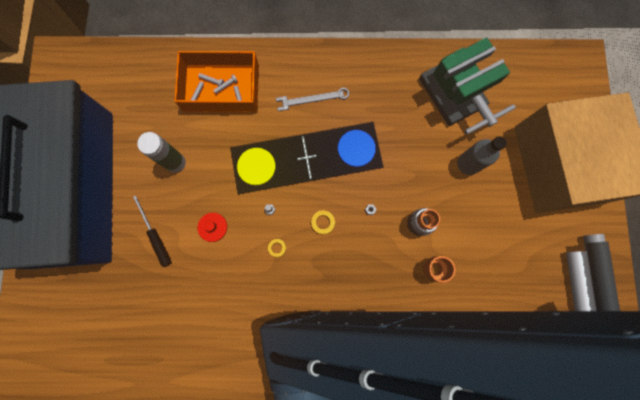

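View pics/side0.png

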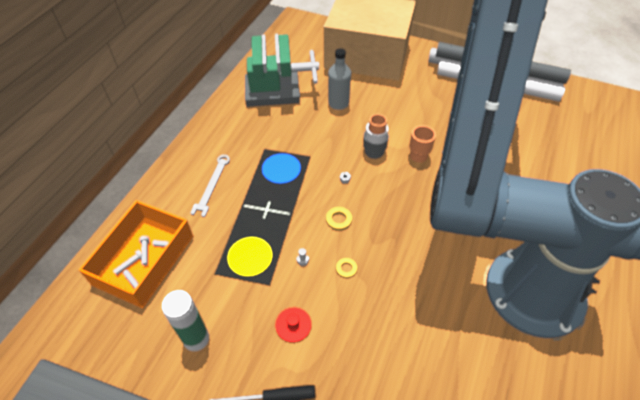

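```bash
python3 - <<'E'
import cv2
a=cv2.imread('pics/top0.png')[195:295,190:470]; cv2.imwrite('pics/ct.png',cv2.resize(a,None,fx=2.8,fy=2.8,interpolation=2))
a=cv2.imread('pics/side0.png')[100:350,210:450]; cv2.imwrite('pics/cs.png',cv2.resize(a,None,fx=2.4,fy=2.4,interpolation=2))
E
```

```text
(no output)
```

View pics/ct.png

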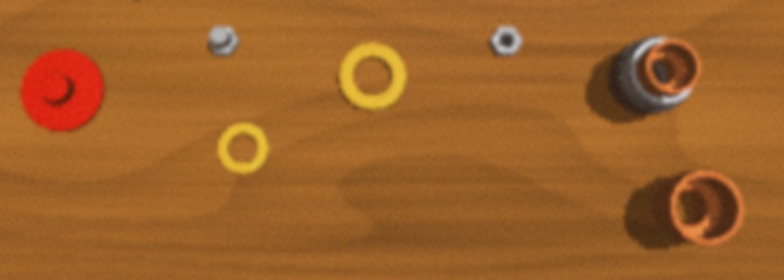

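View pics/cs.png

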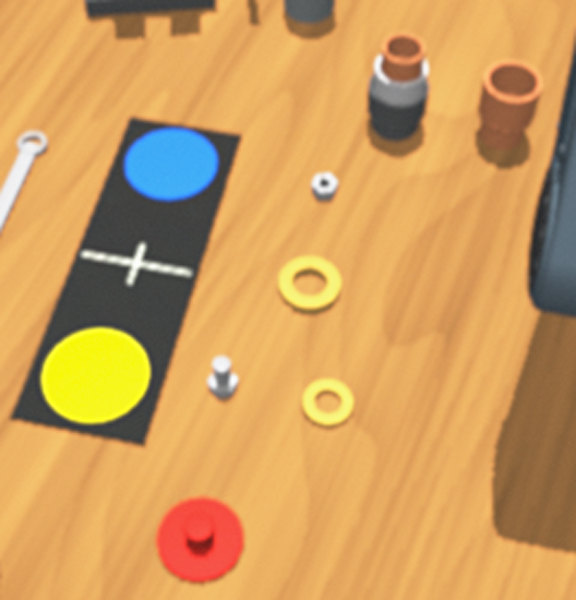

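```bash
cat >> h.py <<'E'
from scipy.spatial.transform import Rotation as Ro
_oldray=ray
def fixp(p):
    p=dict(p)
    if np.size(p['rotation'])==4: p['rotation']=Ro.from_quat(p['rotation']).as_matrix()
    return p
def load(fn):
    return fixp(pickle.load(open('pics/'+fn+'.pkl','rb')))
def circ(p,mask,z,big=True):
    """largest component -> outer contour -> plane z -> robust circle; returns x,y,diam"""
    m=mask.astype(np.uint8)
    cs,_=cv2.findContours(cv2.resize(m*255,None,fx=4,fy=4,interpolation=cv2.INTER_LINEAR)//128,cv2.RETR_EXTERNAL,cv2.CHAIN_APPROX_NONE)
    c=max(cs,key=cv2.contourArea)[:,0,:].astype(float); c=(c+.5)/4-.5
    P=np.array([ray(p,u,v,z)[:2] for u,v in c])
    h=cv2.convexHull((P*1000).astype(np.float32))[:,0]
    x0=h.mean(0)
    M=cv2.moments(h.reshape(-1,1,2).astype(np.float32)); cen=np.array([M['m10'],M['m01']])/M['m00']
    d=2*np.sqrt(M['m00']/np.pi)
    return cen,d
def hsv(p): return cv2.cvtColor(p['image'],cv2.COLOR_RGB2HSV)
def box(m,x0,y0,x1,y1):
    o=np.zeros_like(m); o[y0:y1,x0:x1]=m[y0:y1,x0:x1]; return o
E
python3 - <<'E'
from h import *
np.set_printoptions(precision=1,suppress=True)
B={'top':dict(blue=(335,125,380,172),yellow=(232,140,280,192),ring=(305,205,342,238),rings=(264,236,292,260),cap=(193,207,232,246)),
'side':dict(blue=(258,148,306,186),yellow=(222,232,278,282),ring=(322,203,357,234),rings=(332,256,362,280),cap=(270,302,318,346))}
for n in ['top','side']:
    p=load(n+'0'); H=hsv(p).astype(int); h,s,v=H[...,0],H[...,1],H[...,2]
    for k,b in B[n].items():
        if k=='blue': m=(h>95)&(h<125)&(s>150); z=.007
        elif k=='yellow': m=(h>25)&(h<35)&(s>180)&(v>150); z=.007
        elif k[:4]=='ring': m=(h>=20)&(h<35)&(s>150)&(v>140); z=.012
        else: m=((h<5)|(h>175))&(s>180)&(v>80); z=.008
        c,d=circ(p,box(m,*b),z); print(n,k,c,d)
    r={'top':[(417,207,440,231),(426,255,457,283)],'side':[(366,113,391,133),(408,124,437,164)]}[n]
    for b in r:
        print(H[b[1]:b[3]:4,b[0]:b[2]:3].reshape(-1,3)[::4].tolist())
E
```

```text
top blue [660.6 -96.1] 101.93007379136439
top yellow [609.7 169.3] 100.54136984858052
top ring [461.7  -6.8] 61.71712058914174
top rings [395.9 109.7] 45.69526373018094
top cap [448.5 276.2] 72.56467029467996
[[14, 187, 164], [15, 175, 157], [14, 45, 85], [12, 200, 102], [10, 5, 154], [11, 185, 123], [11, 108, 92], [11, 183, 81], [9, 52, 99], [11, 184, 119], [8, 45, 85], [12, 176, 207]]
[[15, 192, 154], [14, 193, 156], [15, 190, 164], [11, 183, 81], [11, 181, 103], [15, 194, 146], [12, 177, 184], [11, 191, 111], [15, 183, 153], [15, 186, 85], [11, 191, 88], [11, 177, 78], [13, 182, 77], [10, 184, 75], [11, 174, 79], [13, 179, 214], [12, 184, 204], [10, 174, 79], [11, 181, 104], [15, 190, 153]]
side blue [658.2 -95. ] 104.9464409824718
side yellow [608.  169.7] 102.94754005584349
side ring [460.2 -13.9] 26.66115413394191
side rings [390.1 125.6] 28.80815978905012
side cap [447.  278.8] 72.90857060459086
[[17, 147, 236], [16, 143, 244], [17, 149, 234], [10, 143, 139], [17, 145, 239], [10, 149, 159], [10, 154, 180], [7, 48, 169], [11, 151, 233], [17, 20, 228], [11, 145, 149], [18, 150, 239]]
[[18, 146, 240], [17, 143, 243], [17, 150, 237], [16, 137, 248], [11, 147, 161], [17, 147, 238], [11, 145, 146], [11, 153, 167], [13, 143, 248], [10, 149, 144], [17, 148, 238], [13, 145, 245], [11, 151, 231], [10, 143, 144], [10, 147, 144], [15, 151, 224], [11, 148, 150], [14, 150, 178], [11, 148, 150], [10, 143, 137], [15, 153, 167], [11, 144, 142], [16, 149, 234], [11, 141, 141], [14, 144, 126]]
```

```bash
python3 - <<'E'
from h import *
np.set_printoptions(precision=1,suppress=True)
for n,uv in [('top',(429.6,218.9)),('side',(378,120.5))]:
    p=load(n+'0'); print(n,ray(p,*uv,.118)*1000)
p=load('top0');H=hsv(p).astype(int)
m=(H[...,0]<=13)&(H[...,1]>120)
for n,b in [('top',(416,205,442,232)),('side',(364,110,392,127))]:
    p=load(n+'0');H=hsv(p).astype(int); m=(H[...,0]<=(13 if n=='top' else 13))&(H[...,1]>100)
    mm=box(m,*b); print(n,circ(p,mm,.118))
    print('\n'.join(''.join('#' if q else '.' for q in r) for r in mm[b[1]:b[3],b[0]:b[2]]))
def ov(n,x,y,fn,S=10):
    p=load(n+'0'); c=proj(p,[x,y,.08]).astype(int); x0,y0=c[0]-30,c[1]-28
    a=cv2.resize(p['image'][y0:y0+56,x0:x0+60,::-1],None,fx=S,fy=S,interpolation=2)
    for z,d,col in [(.118,45,(0,255,0)),(.09,56,(255,255,0)),(.062,66,(255,0,255)),(0,54,(0,0,255))]:
        t=np.linspace(0,6.3,80); q=np.array([proj(p,[x+d/2000*np.cos(s),y+d/2000*np.sin(s),z]) for s in t])
        q=(q-[x0,y0]+.5)*S; cv2.polylines(a,[q.astype(np.int32)],True,col,1)
    cv2.imwrite('pics/'+fn,a)
import sys
ov('top',.404,-.243,'ov_t.png'); 
E
```

```text
top [ 456.9 -250.1  118. ]
side [ 454.5 -246.3  118. ]
top (array([ 457.5, -248.3]), np.float64(50.617209280232586))
..........................
..........................
.......#..................
....##.....##...#.........
.##........#######........
..........##########......
........#############.....
......################....
.....##################...
....###################...
...#####################..
...#####################..
..######################..
..######..###############.
.#######...#############..
.########...#.###########.
..########..#############.
..########..############..
..########.#############..
...#####################..
...###################....
....##################....
.....#############........
.......#########....#.....
..........................
..........................
.................#........
side (array([ 455.6, -245.5]), np.float64(45.92643647120769))
............................
............................
............................
............................
............###.............
.........#########..........
........############........
.......##############.......
.......###############......
.......###############......
......################......
.....#################......
.....##################.....
......#################.....
......#################.....
......################......
......###############.......
```

```bash
cat >> h.py <<'E'
def ov(fn0,x,y,fn,circs,zc=.08,S=10):
    p=load(fn0); c=proj(p,[x,y,zc]).astype(int); x0,y0=c[0]-30,c[1]-28
    a=cv2.resize(p['image'][y0:y0+56,x0:x0+60,::-1],None,fx=S,fy=S,interpolation=2)
    for z,d,col in circs:
        t=np.linspace(0,6.3,80); q=np.array([proj(p,[x+d/2000*np.cos(s),y+d/2000*np.sin(s),z]) for s in t])
        q=(q-[x0,y0]+.5)*S; cv2.polylines(a,[q.astype(np.int32)],True,col,1)
    cv2.imwrite('pics/'+fn,a)
NEST=[(.118,45,(0,255,0)),(.09,56,(255,255,0)),(.062,66,(255,0,255)),(0,54,(0,0,255))]
E
python3 - <<'E'
from h import *
ov('top0',.456,-.248,'ov_t2.png',NEST); ov('side0',.456,-.247,'ov_s2.png',NEST)
a=np.hstack([cv2.imread('pics/ov_t2.png'),cv2.imread('pics/ov_s2.png')]); cv2.imwrite('pics/ov2.png',cv2.resize(a,(800,373)))
E
```

```text
(no output)
```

View pics/ov2.png

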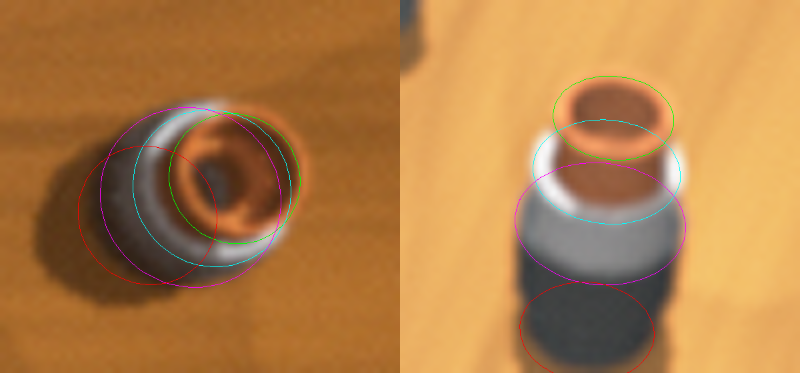

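```bash
python3 - <<'E'
from h import *
np.set_printoptions(precision=4,suppress=True)
o=robot.get_obs(); R=Ro.from_quat(o['tool_rot']).as_matrix(); print(R, o['q'],o['position'],o['time'])
p=load('top0'); s=load('side0')
print('can top',ray(p,150,143,.17),ray(s,178,299,.17)); print('can base',ray(s,195,345,0))
print('bottle top',ray(p,498,144,.18),ray(s,340,54,.18)); print('bottle base',ray(s,340,108,0),ray(p,467,168,0))
print('lone', ray(p,441.5,269,.07), ray(s,423,134,.07))
for n,uv in [('top',(211,226.5)),('side',(293,320))]: print('knob',ray(load(n+'0'),*uv,.034))
E
```

```text
[[ 0.      0.368  -0.9298]
 [-0.     -0.9298 -0.368 ]
 [-1.      0.     -0.    ]] [-1.3725  0.5275  1.4327  0.      1.1814 -0.1785] [ 0.23   -0.5811  0.2476] 1.1
can top [0.6177 0.3782 0.17  ] [0.6188 0.3741 0.17  ]
can base [0.6127 0.3942 0.    ]
bottle top [ 0.6156 -0.3899  0.18  ] [ 0.6121 -0.3799  0.18  ]
bottle base [ 0.6038 -0.3729  0.    ] [ 0.6079 -0.3904  0.    ]
lone [ 0.3437 -0.2872  0.07  ] [ 0.3442 -0.2937  0.07  ]
knob [0.4464 0.2715 0.034 ]
knob [0.445  0.2797 0.034 ]
```

Emit:
move_arm([
  [-1,0,-28,-42,7],
  [-1,0,-56,-83,14],
  [-1,0,-84,-125,21.6],
  [-1,0,-112,-166,21.6],
  [-1,0,-140,-208,21.6],
  [-1,0,-168,-250,21.6],
  [-1,0,-196,-291,21.6],
  [-1,0,-226,-333,21.6],
], newtons=20)

```text
time: 1.77
position: [0.4189, -0.3046, 0.2478]
tool_rot: [0.707, -0.0, -0.707, -0.0]
ft_force: [1.8, -0.8, -0.2]
grip_width: 0.0872
```

Emit:
move_arm([
  [-1,20,0,0,0],
  [-1,50,0,0,0],
  [-1,50,0,0,0],
])

```text
time: 2.02
position: [0.4165, -0.303, 0.194]
tool_rot: [-0.705, -0.003, 0.709, 0.002]
ft_force: [0.0, 0.2, 0.3]
grip_width: 0.0868
```

Emit:
move_arm([
  [-1,0,-30,-22,0],
  [-1,10,-54.5,-40,0],
  [-1,30,-54.5,-40,0],
  [-1,30,-54.5,-40,0],
])

```text
time: 2.35
position: [0.4573, -0.2501, 0.1661]
tool_rot: [-0.706, -0.002, 0.708, 0.001]
ft_force: [-0.2, 0.3, 0.1]
grip_width: 0.0871
```

```bash
python3 - <<'E'
from h import *
np.set_printoptions(precision=4,suppress=True)
p=fixp(snap('side','s1.png')); t=fixp(snap('top','t1.png'))
o=robot.get_obs(); print(o['position'],o['time'],o['tool_rot'])
c=proj(p,o['position']).astype(int); a=p['image'][c[1]-60:c[1]+90,c[0]-75:c[0]+75,::-1]
c=proj(t,o['position']).astype(int); b=t['image'][c[1]-75:c[1]+75,c[0]-75:c[0]+75,::-1]
cv2.imwrite('pics/c1.png',cv2.resize(np.hstack([a,b]),(800,400),interpolation=2))
E
```

```text
[ 0.4577 -0.2522  0.1679] 2.45 [-0.7068  0.0001  0.7074  0.0003]
```

View pics/c1.png

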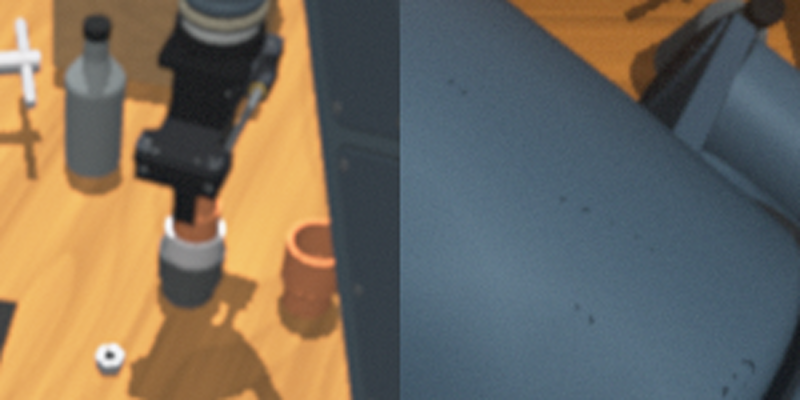

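Emit:
move_arm([
  [-1,20,-3.5,1,0],
  [-1,40,-3.5,1,0],
  [-1,48,-3.5,1,0],
  [-1,48,-3.5,1,0],
  [-1,48,-3.5,1,0],
])

```text
time: 2.87
position: [0.4571, -0.2493, 0.1202]
tool_rot: [0.707, -0.001, -0.707, -0.0]
ft_force: [-0.3, -0.1, 1.1]
grip_width: 0.0868
```

Close on the small reducer.

Emit:
move_arm([
  [1,0,0,0,0],
  [1,0,0,0,0],
  [1,0,0,0,0],
  [1,0,0,0,0],
  [1,0,0,0,0],
  [1,0,0,0,0],
  [1,0,0,0,0],
  [1,0,0,0,0],
], newtons=15)

```text
time: 3.53
position: [0.4574, -0.2489, 0.1198]
tool_rot: [0.707, -0.0, -0.707, 0.001]
ft_force: [-0.4, -0.9, 0.2]
grip_width: 0.044
```

Emit:
move_arm([
  [1,-8,0,0,0],
  [1,-18,0,0,0],
  [1,-30,0,0,0],
  [1,-45,0,0,0],
  [1,-60,0,0,0],
  [1,-80,0,0,0],
  [1,-80,0,0,0],
  [1,-80,0,0,0],
])

```text
time: 4.2
position: [0.4574, -0.2484, 0.2008]
tool_rot: [0.708, -0.001, -0.706, 0.001]
ft_force: [0.5, -0.2, -0.6]
grip_width: 0.0447
```

```bash
python3 - <<'E'
from h import *
np.set_printoptions(precision=4,suppress=True)
p=fixp(snap('side','s2.png'))
o=robot.get_obs(); print(o['position'],o['time'],o['tool_rot'],o['ft_force'],o['grip_width'])
c=proj(p,o['position']).astype(int); a=p['image'][c[1]-60:c[1]+90,c[0]-75:c[0]+75,::-1]
cv2.imwrite('pics/c2.png',cv2.resize(a,(600,600),interpolation=2))
E
```

```text
[ 0.4567 -0.2479  0.1998] 4.25 [ 0.7071 -0.     -0.7071 -0.    ] [-0.1405  0.2125 -1.0321] 0.04479050756486155
```

View pics/c2.png

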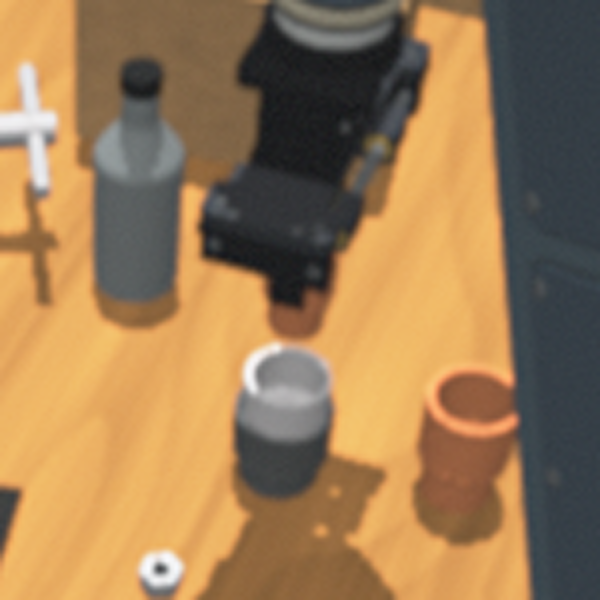

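Emit:
move_arm([
  [1,0,-20,-12,0],
  [1,0,-55,-34,0],
  [1,0,-90,-56,0],
  [1,0,-125,-78,0],
  [1,0,-160,-100,0],
  [1,0,-195,-121,0],
  [1,0,-230,-143,0],
  [1,0,-260,-162,0],
])

```text
time: 4.92
position: [0.6189, 0.0146, 0.1978]
tool_rot: [-0.706, -0.001, 0.708, 0.0]
ft_force: [0.8, -1.0, -1.5]
grip_width: 0.0441
```

Emit:
move_arm([
  [1,20,-15,-9,0],
  [1,50,-25,-16,0],
  [1,80,-25,-16,0],
  [1,100,-25,-16,0],
  [1,115,-25,-16,0],
  [1,115,-25,-16,0],
  [1,115,-25,-16,0],
])

```text
time: 5.5
position: [0.6333, 0.037, 0.0824]
tool_rot: [-0.705, -0.0, 0.709, 0.0]
ft_force: [0.6, 0.5, -1.4]
grip_width: 0.0444
```

Emit:
move_arm([
  [1,6,0,0,0],
  [1,11,0,0,0],
  [1,13,0,0,0],
  [1,14.5,0,0,0],
  [1,15,0,0,0],
  [1,15,0,0,0],
])

```text
time: 6.0
position: [0.6352, 0.0367, 0.0699]
tool_rot: [0.707, -0.0, -0.707, -0.0]
ft_force: [0.1, -0.3, -1.3]
grip_width: 0.0442
```

```bash
python3 - <<'E'
from h import *
np.set_printoptions(precision=4,suppress=True)
p=fixp(snap('side','s3.png')); t=fixp(snap('top','t3.png'))
o=robot.get_obs(); print(o['position'],o['time'],o['ft_force'])
c=proj(p,o['position']).astype(int); a=p['image'][c[1]-60:c[1]+90,c[0]-75:c[0]+75,::-1]
c=proj(t,o['position']).astype(int); b=t['image'][c[1]-75:c[1]+75,c[0]-75:c[0]+75,::-1]
cv2.imwrite('pics/c3.png',cv2.resize(np.hstack([a,b]),(800,400),interpolation=2))
E
```

```text
[0.6353 0.0367 0.0699] 6.1 [-0.0554  0.2906 -1.7132]
```

View pics/c3.png

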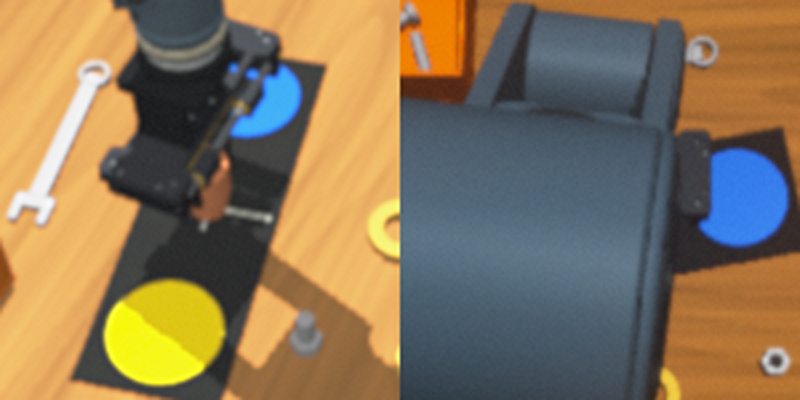

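Emit:
move_arm([
  [1,1,0,1,0],
  [1,2,0,1,0],
  [1,2,0,1,0],
  [1,2,0,1,0],
])

```text
time: 6.43
position: [0.6339, 0.0368, 0.0675]
tool_rot: [-0.707, 0.0, 0.707, 0.0]
ft_force: [0.0, -0.2, -0.6]
grip_width: 0.0446
```

Emit:
move_arm([
  [1,0.5,0,0,0],
  [1,1,0,0,0],
  [1,1,0,0,0],
  [1,1,0,0,0],
])

```text
time: 6.77
position: [0.6342, 0.0367, 0.0668]
tool_rot: [0.707, -0.0, -0.707, -0.0]
ft_force: [-1.3, 0.1, 1.8]
grip_width: 0.0444
```

Emit:
move_arm([
  [-1,0,0,0,0],
  [-1,0,0,0,0],
  [-1,0,0,0,0],
  [-1,0,0,0,0],
  [-1,0,0,0,0],
  [-1,-15,0,0,0],
  [-1,-45,0,0,0],
  [-1,-85,0,0,0],
])

```text
time: 7.43
position: [0.6315, 0.0369, 0.1492]
tool_rot: [-0.704, -0.0, 0.71, 0.0]
ft_force: [0.6, 0.8, 0.4]
grip_width: 0.0849
```

Emit:
move_arm([
  [-1,-20,30,19,0],
  [-1,-40,60,37,0],
  [-1,-50,95,59,0],
  [-1,-50,130,81,0],
  [-1,-50,165,103,0],
  [-1,-50,200,125,0],
  [-1,-50,240,150,0],
  [-1,-50,240,150,0],
])

```text
time: 8.1
position: [0.4812, -0.2082, 0.2018]
tool_rot: [-0.707, 0.003, 0.707, 0.001]
ft_force: [0.7, -0.9, -0.5]
grip_width: 0.0872
```

```bash
python3 - <<'E'
from h import *
np.set_printoptions(precision=4,suppress=True)
p=fixp(snap('side','s4.png')); t=fixp(snap('top','t4.png'))
o=robot.get_obs(); print(o['position'],o['time'],o['ft_force'])
C=[(.065,45,(0,255,0)),(.003,36,(0,0,255))]
ov('t4',.634,.0368,'o4t.png',C,.04);ov('s4',.634,.0368,'o4s.png',C,.04)
cv2.imwrite('pics/o4.png',cv2.resize(np.hstack([cv2.imread('pics/o4t.png'),cv2.imread('pics/o4s.png')]),(800,373)))
E
```

```text
[ 0.4832 -0.2049  0.2017] 8.2 [0.3016 0.7936 0.4025]
```

View pics/o4.png

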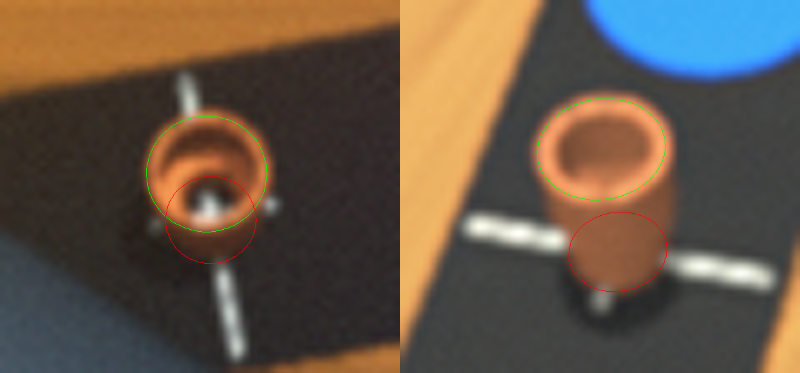

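View pics/t4.png

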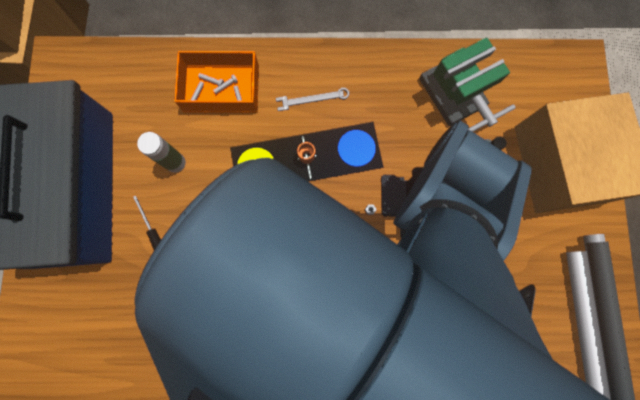

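```bash
python3 - <<'E'
from h import *
np.set_printoptions(precision=2,suppress=True)
for f,b,f0,bb in [('t4',(294,136,322,168),'top0',(290,130,325,190)),('s4',(255,180,290,218),'side0',(240,190,295,232))]:
    p=load(f);H=hsv(p).astype(int)
    m=(H[...,0]<=20)&(H[...,1]>100)&(H[...,2]>60); m=box(m,*b)
    ys,xs=np.nonzero(m); print(f,xs.min(),xs.max(),ys.min(),ys.max())
    print('\n'.join(''.join('#' if q else '.' for q in r) for r in m[b[1]:b[3],b[0]:b[2]]))
    q=load(f0); g=hsv(q).astype(int); w=(g[...,1]<60)&(g[...,2]>120); w=box(w,*bb); ys,xs=np.nonzero(w)
    pts=np.array([ray(q,x,y,.003)[:2]*1000 for x,y in zip(xs,ys)]); print('cross',pts.mean(0),len(pts))
E
```

```text
t4 294 315 136 163
#####.......................
............................
............................
............................
............................
...........#####............
.......##.########..........
.....##############.........
....################........
...##################.......
...##################.......
...###################......
..####################......
..####################......
..####################......
..####################......
..####################......
..#########....#######......
...#######.....######.......
...#######......####........
....######......####........
....######....######........
.....######..#######........
......##############........
.......############.........
........##########..........
.........########...........
............#...............
............................
............................
............................
............................
cross [633.37  36.18] 104
s4 255 274 186 215
...................................
...................................
...................................

[... 585 characters left out ...]
###########...............
####################...............
.###################...............
.###################...............
.###################...............
.###################...............
..##################...............
....###############................
....###############................
.....##############................
....###############................
....##############.................
.....#############.................
.....#############.................
......############.................
......##########...................
...........####....................
...................................
...................................
cross [633.44  36.78] 240
```

Emit:
move_arm([
  [-1,10,30,18,0],
  [-1,35,43.5,26,0],
  [-1,65,43.5,26,0],
  [-1,90,43.5,26,0],
  [-1,102,43.5,26,0],
  [-1,109,43.5,26,0],
  [-1,109,43.5,26,0],
  [-1,109,43.5,26,0],
])

```text
time: 8.87
position: [0.4589, -0.2459, 0.0927]
tool_rot: [0.707, 0.001, -0.707, 0.001]
ft_force: [0.2, 0.0, 0.9]
grip_width: 0.0869
```

Emit:
move_arm([
  [-1,0,2.5,1,0],
  [-1,0.5,2.5,1,0],
  [1,0.5,2.5,1,0],
  [1,0.5,2.5,1,0],
  [1,0.5,2.5,1,0],
  [1,0.5,2.5,1,0],
  [1,0.5,2.5,1,0],
  [1,0.5,2.5,1,0],
], newtons=20)

```text
time: 9.53
position: [0.4574, -0.25, 0.0923]
tool_rot: [0.707, -0.001, -0.707, 0.001]
ft_force: [-1.3, -2.8, -0.5]
grip_width: 0.0557
```

Emit:
move_arm([
  [1,0,0,0,0],
  [1,-8,0,0,0],
  [1,-18,0,0,0],
  [1,-30,0,0,0],
  [1,-45,0,0,0],
  [1,-65,0,0,0],
  [1,-90,0,0,0],
  [1,-90,0,0,0],
])

```text
time: 10.2
position: [0.4589, -0.2503, 0.1865]
tool_rot: [0.709, -0.002, -0.705, 0.002]
ft_force: [1.5, -0.5, -2.3]
grip_width: 0.0557
```

```bash
python3 - <<'E'
from h import *
np.set_printoptions(precision=4,suppress=True)
p=fixp(snap('side','s5.png'))
o=robot.get_obs(); print(o['position'],o['time'],o['tool_rot'],o['ft_force'],o['grip_width'])
c=proj(p,o['position']).astype(int); a=p['image'][c[1]-60:c[1]+90,c[0]-75:c[0]+75,::-1]
cv2.imwrite('pics/c5.png',cv2.resize(a,(600,600),interpolation=2))
E
```

```text
[ 0.4581 -0.2498  0.1847] 10.25 [ 0.7087 -0.0012 -0.7056  0.0011] [ 1.0121 -0.3117 -2.9769] 0.05578442604267807
```

View pics/c5.png

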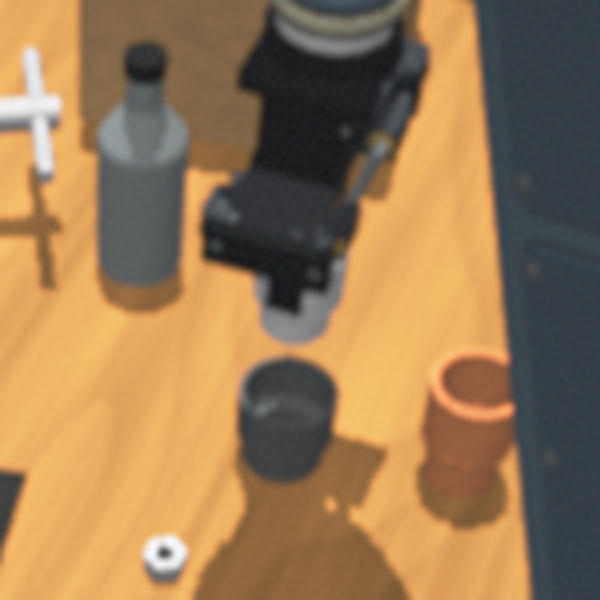

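Emit:
move_arm([
  [1,0,-20,-7,0],
  [1,0,-58,-21,0],
  [1,0,-97,-35,0],
  [1,0,-136,-49,0],
  [1,0,-175,-63,0],
  [1,0,-214,-77,0],
  [1,0,-253,-91,0],
  [1,0,-290,-105,0],
])

```text
time: 10.92
position: [0.5609, 0.0434, 0.1808]
tool_rot: [-0.706, -0.0, 0.708, 0.0]
ft_force: [0.5, -1.0, -2.4]
grip_width: 0.0558
```

Emit:
move_arm([
  [1,0,-38,-14,0],
  [1,0,-76,-28,0],
  [1,0,-105,-38,0],
  [1,10,-129.5,-46,0],
  [1,40,-129.5,-46,0],
  [1,70,-129.5,-46,0],
  [1,95,-129.5,-46,0],
  [1,95,-129.5,-46,0],
])

```text
time: 11.58
position: [0.6022, 0.1701, 0.0803]
tool_rot: [-0.702, 0.0, 0.712, -0.001]
ft_force: [-1.2, 0.7, -2.4]
grip_width: 0.0556
```

Emit:
move_arm([
  [1,0,0,0,0],
  [1,0,0,0,0],
])

```text
time: 11.75
position: [0.6085, 0.1702, 0.0875]
tool_rot: [0.707, -0.0, -0.707, -0.0]
ft_force: [0.2, -0.4, -1.9]
grip_width: 0.056
```

Emit:
move_arm([
  [1,5,0.5,-0.5,0],
  [1,9,0.5,-0.5,0],
  [1,12,0.5,-0.5,0],
  [1,14,0.5,-0.5,0],
  [1,14,0.5,-0.5,0],
  [1,14.5,0.5,-0.5,0],
  [1,15,0.5,-0.5,0],
  [1,15,0.5,-0.5,0],
])

```text
time: 12.42
position: [0.6086, 0.1697, 0.0721]
tool_rot: [0.707, -0.0, -0.707, -0.0]
ft_force: [0.8, -0.6, -2.2]
grip_width: 0.0554
```

Emit:
move_arm([
  [1,0.5,0,0,0],
  [1,1,0,0,0],
  [1,1,0,0,0],
  [1,1,0,0,0],
])

```text
time: 12.75
position: [0.6087, 0.1698, 0.0713]
tool_rot: [0.707, -0.0, -0.707, -0.0]
ft_force: [-0.4, -1.0, -0.0]
grip_width: 0.0562
```

Emit:
move_arm([
  [1,0.4,0,0,0],
  [1,0.4,0,0,0],
  [-1,0.4,0,0,0],
  [-1,0.4,0,0,0],
  [-1,0.4,0,0,0],
  [-1,0.4,0,0,0],
  [-1,-10,0,0,0],
  [-1,-45,0,0,0],
])

```text
time: 13.42
position: [0.6047, 0.1692, 0.1117]
tool_rot: [-0.703, 0.001, 0.711, -0.0]
ft_force: [0.1, -0.4, -0.1]
grip_width: 0.0842
```

Emit:
move_arm([
  [-1,-30,15,6,0],
  [-1,-60,45,16,0],
  [-1,-75,80,29,0],
  [-1,-75,119,43,0],
  [-1,-75,158,57,0],
  [-1,-75,197,71,0],
  [-1,-75,236,85,0],
  [-1,-75,275,99,0],
])

```text
time: 14.08
position: [0.5088, -0.1069, 0.192]
tool_rot: [0.708, -0.0, -0.707, 0.0]
ft_force: [0.1, -0.1, 0.5]
grip_width: 0.0872
```

Emit:
move_arm([
  [-1,0,39,14,0],
  [-1,0,78,28,0],
  [-1,0,110,40,0],
  [-1,0,130,46,0],
  [-1,0,130,46,0],
  [-1,0,130,46,0],
])

```text
time: 14.58
position: [0.4633, -0.2364, 0.1916]
tool_rot: [0.707, -0.001, -0.707, -0.001]
ft_force: [0.6, 0.2, -0.1]
grip_width: 0.087
```

```bash
python3 - <<'E'
from h import *
np.set_printoptions(precision=4,suppress=True)
p=fixp(snap('side','s6.png')); t=fixp(snap('top','t6.png'))
o=robot.get_obs(); print(o['position'],o['time'],o['ft_force'])
C=[(.069,56,(0,255,0)),(.007,45,(0,0,255))]
ov('t6',.6085,.1697,'o6t.png',C,.04);ov('s6',.6085,.1697,'o6s.png',C,.04)
cv2.imwrite('pics/o6.png',cv2.resize(np.hstack([cv2.imread('pics/o6t.png'),cv2.imread('pics/o6s.png')]),(800,373)))
E
```

```text
[ 0.4635 -0.2344  0.1913] 14.6833 [ 0.1154 -1.0038 -0.3023]
```

View pics/o6.png

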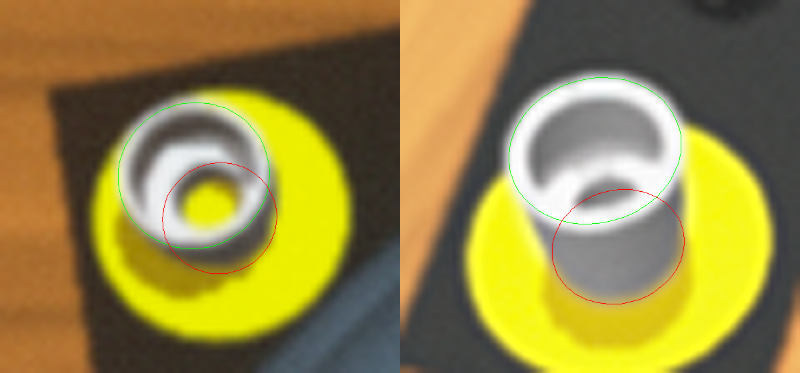

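View pics/s6.png

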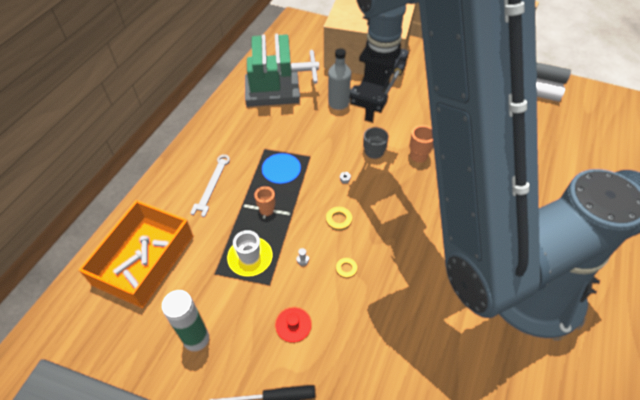

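Emit:
move_arm([
  [-1,15,8,4,0],
  [-1,45,14.5,6.5,0],
  [-1,75,14.5,6.5,0],
  [-1,100,14.5,6.5,0],
  [-1,115,14.5,6.5,0],
  [-1,124,14.5,6.5,0],
  [-1,126,14.5,6.5,0],
  [-1,126,14.5,6.5,0],
])

```text
time: 15.35
position: [0.4574, -0.2488, 0.0649]
tool_rot: [-0.707, -0.001, 0.707, -0.0]
ft_force: [-0.1, 0.5, -0.6]
grip_width: 0.0868
```

Emit:
move_arm([
  [0.5,0,0,0,0],
  [1,0,0,0,0],
  [1,0,0,0,0],
  [1,0,0,0,0],
  [1,0,0,0,0],
], newtons=6)

```text
time: 15.77
position: [0.4576, -0.2505, 0.066]
tool_rot: [0.708, -0.001, -0.706, 0.001]
ft_force: [-0.7, 0.0, 3.6]
grip_width: 0.0666
```

Now open, turn 90° and grip across x.

Emit:
move_arm([
  [-1,0,0,0,0],
  [-1,0,0,0,0],
  [-1,0,0,0,0],
  [-1,0,0,0,-7],
  [-1,0,0,0,-14],
  [-1,0,0,0,-21],
  [-1,0,0,0,-28],
  [-1,0,0,0,-35],
])

```text
time: 16.43
position: [0.4567, -0.2495, 0.0648]
tool_rot: [-0.674, -0.215, 0.674, -0.214]
ft_force: [0.1, 0.5, 0.4]
grip_width: 0.0869
```

Emit:
move_arm([
  [-1,0,0,0,-7],
  [-1,0,0,0,-14],
  [-1,0,0,0,-21],
  [-1,0,0,0,-28],
  [-1,0,0,0,-35],
  [-1,0,0,0,-42],
  [-1,0,0,0,-49],
  [-1,0,0,0,-55],
])

```text
time: 17.1
position: [0.4567, -0.2495, 0.0648]
tool_rot: [0.499, 0.502, -0.499, 0.501]
ft_force: [-0.1, -0.3, -0.3]
grip_width: 0.0869
```

Emit:
move_arm([
  [-1,0,0,0,0],
  [1,0,0,0,0],
  [1,0,0,0,0],
  [1,0,0,0,0],
  [1,0,0,0,0],
  [1,0,0,0,0],
  [1,0,0,0,0],
], newtons=25)

```text
time: 17.68
position: [0.4575, -0.2501, 0.0651]
tool_rot: [0.5, 0.499, -0.5, 0.5]
ft_force: [0.9, -0.4, -0.4]
grip_width: 0.065
```

Emit:
move_arm([
  [1,-5,0,0,0],
  [1,-20,0,0,0],
  [1,-40,0,0,0],
  [1,-60,0,0,0],
  [1,-60,0,0,0],
  [1,-60,0,0,0],
])

```text
time: 18.18
position: [0.4571, -0.2499, 0.1256]
tool_rot: [0.5, 0.499, -0.5, 0.5]
ft_force: [-0.3, 0.3, -3.2]
grip_width: 0.065
```

```bash
python3 - <<'E'
from h import *
np.set_printoptions(precision=4,suppress=True)
p=fixp(snap('side','s7.png'))
o=robot.get_obs(); print(o['position'],o['time'],o['tool_rot'],o['ft_force'],o['grip_width'])
c=proj(p,o['position']).astype(int); a=p['image'][c[1]-60:c[1]+90,c[0]-75:c[0]+75,::-1]
cv2.imwrite('pics/c7.png',cv2.resize(a,(600,600),interpolation=2))
E
```

```text
[ 0.4564 -0.2493  0.1247] 18.2333 [ 0.5     0.5003 -0.5001  0.4996] [ 0.8244 -0.5057 -3.3812] 0.0649897390603387
```

View pics/c7.png

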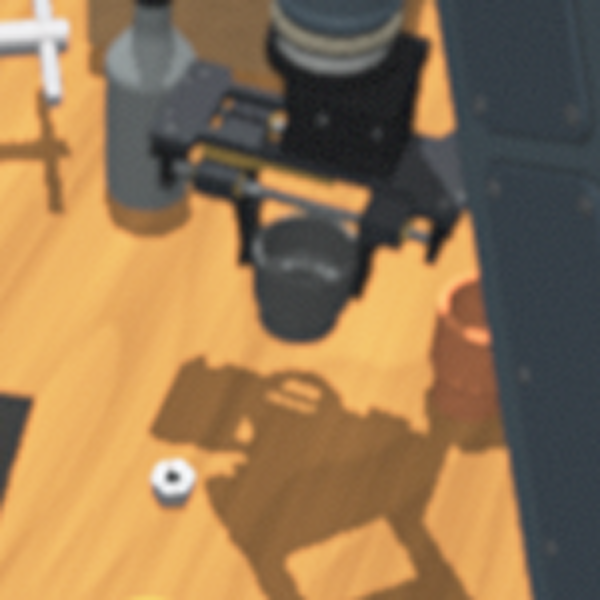

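Emit:
move_arm([
  [1,-10,20,-15,0],
  [1,-25,50,-38,0],
  [1,-25,80,-61,0],
  [1,-25,112,-85,0],
  [1,-25,144,-109,0],
  [1,-25,176,-134,0],
  [1,-25,195,-148,0],
  [1,-25,202.5,-154,0],
])

```text
time: 18.9
position: [0.6614, -0.0925, 0.1476]
tool_rot: [0.499, 0.501, -0.499, 0.5]
ft_force: [-0.3, -1.4, -3.1]
grip_width: 0.0653
```

Emit:
move_arm([
  [1,15,0,0,0],
  [1,30,0,0,0],
  [1,45,0,0,0],
  [1,55,0,0,0],
  [1,62,0,0,0],
  [1,65,0,0,0],
  [1,65,0,0,0],
  [1,65,0,0,0],
])

```text
time: 19.57
position: [0.6596, -0.0961, 0.0853]
tool_rot: [0.5, 0.5, -0.5, 0.5]
ft_force: [0.8, 0.0, -2.3]
grip_width: 0.0652
```

Emit:
move_arm([
  [1,4,0,0,0],
  [1,8,0,0,0],
  [1,10,0,0,0],
  [1,11,0,0,0],
  [1,12,0,0,0],
  [1,12,0,0,0],
])

```text
time: 20.07
position: [0.6594, -0.0957, 0.0729]
tool_rot: [-0.5, -0.5, 0.5, -0.5]
ft_force: [0.4, -0.1, -2.5]
grip_width: 0.0651
```

Emit:
move_arm([
  [1,0.5,0,0,0],
  [1,1,0,0,0],
  [1,1,0,0,0],
  [1,1,0,0,0],
])

```text
time: 20.4
position: [0.6596, -0.0958, 0.0722]
tool_rot: [0.5, 0.5, -0.5, 0.5]
ft_force: [-0.2, -0.6, -1.1]
grip_width: 0.0648
```

Emit:
move_arm([
  [1,0.6,0,0,0],
  [1,0.6,0,0,0],
  [-1,0.4,0,0,0],
  [-1,0.4,0,0,0],
  [-1,0.4,0,0,0],
  [-1,0.4,0,0,0],
  [-1,-10,0,0,0],
  [-1,-40,0,0,0],
])

```text
time: 21.07
position: [0.6564, -0.0949, 0.1085]
tool_rot: [0.498, 0.503, -0.502, 0.497]
ft_force: [-0.8, -0.5, -0.2]
grip_width: 0.0864
```

Emit:
move_arm([
  [-1,-25,-15,-7,0],
  [-1,-35,-50,-22,0],
  [-1,-35,-85,-38,0],
  [-1,-35,-120,-54,0],
  [-1,-35,-160,-72,0],
  [-1,-35,-190,-85,0],
  [-1,-35,-198,-89,0],
  [-1,-35,-198,-89,0],
])

```text
time: 21.73
position: [0.4582, -0.0052, 0.1477]
tool_rot: [0.499, 0.501, -0.5, 0.499]
ft_force: [0.7, -0.2, 0.0]
grip_width: 0.0872
```

```bash
python3 - <<'E'
from h import *
np.set_printoptions(precision=4,suppress=True)
p=fixp(snap('side','s8.png')); t=fixp(snap('top','t8.png'))
o=robot.get_obs(); print(o['position'],o['time'],o['ft_force'],o['grip_width'])
C=[(.069,66,(0,255,0)),(.007,54,(0,0,255))]
ov('t8',.6595,-.0957,'o8t.png',C,.04);ov('s8',.6595,-.0957,'o8s.png',C,.04)
cv2.imwrite('pics/o8.png',cv2.resize(np.hstack([cv2.imread('pics/o8t.png'),cv2.imread('pics/o8s.png')]),(800,373)))
E
```

```text
[ 0.4636 -0.0073  0.148 ] 21.8333 [ 0.7504 -0.2504  0.2158] 0.08697817949409174
```

View pics/o8.png

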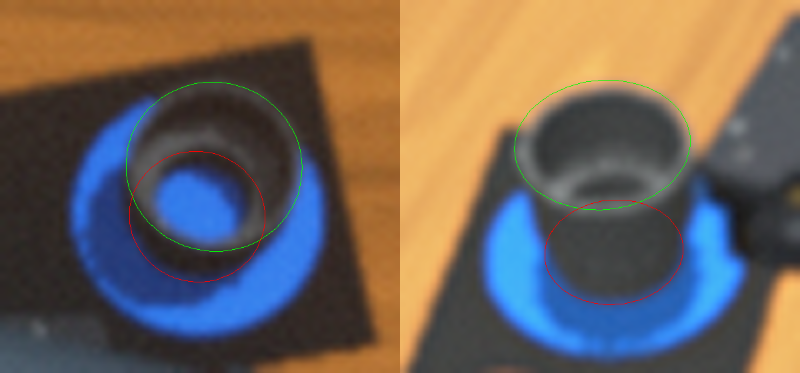

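View pics/s8.png

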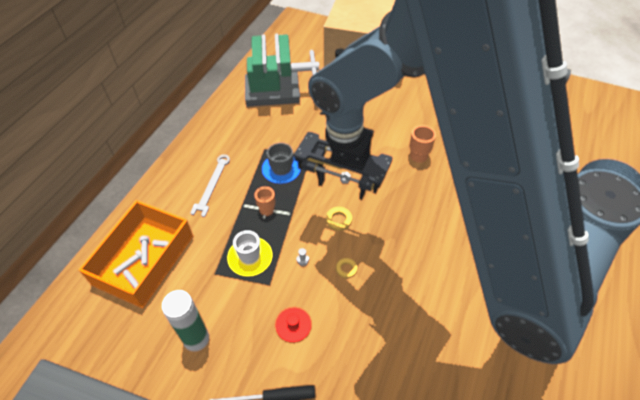

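View pics/t8.png

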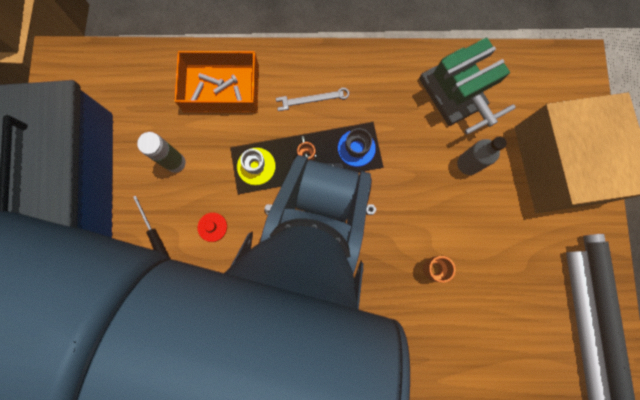

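Emit:
move_arm([
  [-1,30,-1,0,0],
  [-1,60,-1,0,0],
  [-1,85,-1,0,0],
  [-1,98,-1,0,0],
  [-1,106,-1,0,0],
  [-1,108,-1,0,0],
  [-1,108,-1,0,0],
  [-1,108,-1,0,0],
])

```text
time: 22.5
position: [0.4618, -0.0072, 0.0395]
tool_rot: [0.5, 0.499, -0.5, 0.501]
ft_force: [-0.0, 0.3, -0.5]
grip_width: 0.087
```

Emit:
move_arm([
  [-1,3,0,0,0],
  [-1,6,0,0,0],
  [-1,9,0,0,0],
  [-1,11,0,0,0],
  [-1,12,0,0,0],
  [-1,12,0,0,0],
])

```text
time: 23.0
position: [0.4604, -0.0067, 0.0269]
tool_rot: [-0.5, -0.5, 0.5, -0.5]
ft_force: [-0.5, -0.3, 0.2]
grip_width: 0.0874
```

Emit:
move_arm([
  [1,0,0,0,0],
  [1,0,0,0,0],
  [1,0,0,0,0],
  [1,0,0,0,0],
  [1,0,0,0,0],
  [1,0,0,0,0],
], newtons=6)

```text
time: 23.5
position: [0.4608, -0.0068, 0.0271]
tool_rot: [0.5, 0.5, -0.5, 0.5]
ft_force: [0.3, -0.3, 0.2]
grip_width: 0.0605
```

Emit:
move_arm([
  [-1,0,0,0,0],
  [-1,0,0,0,0],
  [-1,0,0,0,0],
  [-1,0,0,0,7],
  [-1,0,0,0,14],
  [-1,0,0,0,21],
  [-1,0,0,0,28],
  [-1,0,0,0,35],
])

```text
time: 24.17
position: [0.4605, -0.0067, 0.027]
tool_rot: [-0.628, -0.325, 0.628, -0.325]
ft_force: [-0.3, -0.1, 0.1]
grip_width: 0.0868
```

Emit:
move_arm([
  [-1,0,0,0,7],
  [-1,0,0,0,14],
  [-1,0,0,0,21],
  [-1,0,0,0,28],
  [-1,0,0,0,35],
  [-1,0,0,0,42],
  [-1,0,0,0,49],
  [-1,0,0,0,55],
])

```text
time: 24.83
position: [0.4604, -0.0067, 0.027]
tool_rot: [-0.707, 0.002, 0.707, 0.002]
ft_force: [0.6, -0.2, 0.8]
grip_width: 0.0869
```

Emit:
move_arm([
  [-1,0,0,0,0],
  [1,0,0,0,0],
  [1,0,0,0,0],
  [1,0,0,0,0],
  [1,0,0,0,0],
  [1,0,0,0,0],
  [1,0,0,0,0],
  [1,0,0,0,0],
], newtons=15)

```text
time: 25.5
position: [0.4605, -0.0068, 0.0271]
tool_rot: [0.707, 0.0, -0.707, 0.0]
ft_force: [0.7, -0.2, 0.0]
grip_width: 0.0622
```

Emit:
move_arm([
  [1,-10,0,0,0],
  [1,-35,0,0,0],
  [1,-65,0,0,0],
  [1,-95,0,0,0],
  [1,-120,-15,-13,0],
  [1,-125,-40,-34,0],
  [1,-125,-65,-55,0],
  [1,-125,-90,-76,0],
])

```text
time: 26.17
position: [0.5373, 0.0842, 0.154]
tool_rot: [0.708, -0.0, -0.706, -0.0]
ft_force: [0.5, -1.1, -2.5]
grip_width: 0.0617
```

Emit:
move_arm([
  [1,0,-25,-21,0],
  [1,0,-50,-42,0],
  [1,0,-70,-59,0],
  [1,0,-82,-68,0],
  [1,0,-86.5,-72,0],
  [1,0,-86.5,-72,0],
  [1,0,-86.5,-72,0],
])

```text
time: 26.75
position: [0.6074, 0.1693, 0.1519]
tool_rot: [-0.706, 0.0, 0.708, -0.0]
ft_force: [-0.2, -0.5, -0.3]
grip_width: 0.0621
```

```bash
python3 - <<'E'
from h import *
np.set_printoptions(precision=4,suppress=True)
p=fixp(snap('side','s9.png'))
o=robot.get_obs(); print(o['position'],o['time'],o['tool_rot'],o['ft_force'],o['grip_width'])
c=proj(p,o['position']).astype(int); a=p['image'][c[1]-60:c[1]+90,c[0]-75:c[0]+75,::-1]
cv2.imwrite('pics/c9.png',cv2.resize(a,(600,600),interpolation=2))
E
```

```text
[0.6072 0.1689 0.1519] 26.8 [-0.7063  0.0004  0.7079 -0.    ] [-0.6919  0.2643 -1.4808] 0.06188548395314114
```

View pics/c9.png

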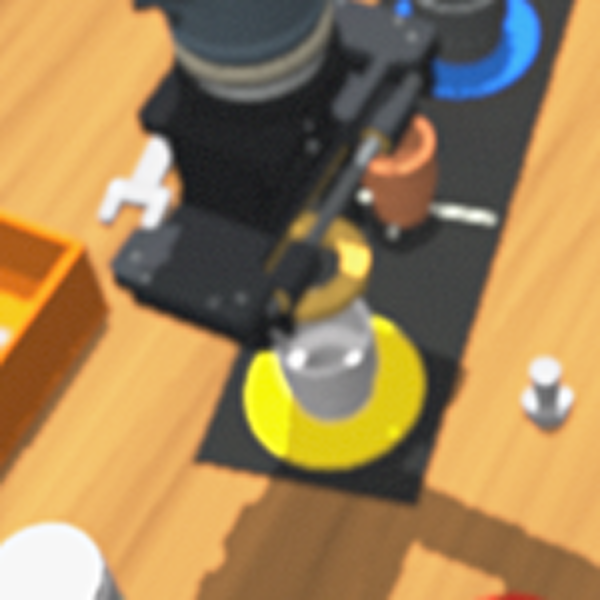

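Emit:
move_arm([
  [1,12,-0.5,-1,0],
  [1,24,-0.5,-1,0],
  [1,35,-0.5,-1,0],
  [1,43,-0.5,-1,0],
  [1,47,-0.5,-1,0],
  [1,48,-0.5,-1,0],
  [1,48,-0.5,-1,0],
  [1,48,-0.5,-1,0],
])

```text
time: 27.47
position: [0.6099, 0.1702, 0.1042]
tool_rot: [0.707, -0.0, -0.707, -0.0]
ft_force: [-0.7, 0.6, -1.9]
grip_width: 0.0622
```

Emit:
move_arm([
  [1,2,0,0,0],
  [1,4,0,0,0],
  [1,6,0,0,0],
  [1,6.5,0,0,0],
  [1,6.5,0,0,0],
  [1,6.5,0,0,0],
])

```text
time: 27.97
position: [0.6096, 0.1702, 0.0976]
tool_rot: [0.707, -0.0, -0.707, -0.0]
ft_force: [0.5, -0.3, -0.3]
grip_width: 0.0623
```

Emit:
move_arm([
  [1,0.5,0.5,0.8,0],
  [1,1,0.5,0.8,0],
  [1,1,0.5,0.8,0],
  [1,1,0.5,0.8,0],
])

```text
time: 28.3
position: [0.6087, 0.1697, 0.0966]
tool_rot: [-0.707, 0.0, 0.707, 0.0]
ft_force: [-0.4, -0.7, -1.5]
grip_width: 0.0623
```

Emit:
move_arm([
  [1,0.5,0,0,0],
  [1,0.5,0,0,0],
  [1,0.5,0,0,0],
])

```text
time: 28.55
position: [0.6089, 0.1697, 0.0961]
tool_rot: [0.707, -0.0, -0.707, -0.0]
ft_force: [-0.4, 0.1, -0.6]
grip_width: 0.062
```

Emit:
move_arm([
  [1,0.5,0,0,0],
  [1,0.8,0,0,0],
  [1,0.8,0,0,0],
])

```text
time: 28.8
position: [0.6089, 0.1698, 0.096]
tool_rot: [0.707, -0.0, -0.707, -0.0]
ft_force: [-0.1, 0.4, 4.5]
grip_width: 0.0622
```

Emit:
move_arm([
  [1,-0.5,0,0,0],
  [-1,-0.5,0,0,0],
  [-1,-0.5,0,0,0],
  [-1,-0.5,0,0,0],
  [-1,-0.5,0,0,0],
  [-1,-8,0,0,0],
  [-1,-25,0,0,0],
  [-1,-55,0,0,0],
])

```text
time: 29.47
position: [0.6064, 0.1694, 0.148]
tool_rot: [-0.704, 0.0, 0.71, -0.0]
ft_force: [-0.1, 0.8, 0.6]
grip_width: 0.0862
```

Emit:
move_arm([
  [-1,-10,-10,15,0],
  [-1,-10,-28,43,0],
  [-1,-10,-48,73,0],
  [-1,-10,-68,104,0],
  [-1,-10,-85,130,0],
  [-1,-10,-97,150,0],
  [-1,-10,-106,162,0],
  [-1,-10,-106,162,0],
])

```text
time: 30.13
position: [0.444, 0.277, 0.1606]
tool_rot: [-0.706, -0.001, 0.708, -0.001]
ft_force: [0.1, 0.0, 0.7]
grip_width: 0.0873
```

```bash
python3 - <<'E'
from h import *
np.set_printoptions(precision=4,suppress=True)
p=fixp(snap('side','s10.png')); t=fixp(snap('top','t10.png'))
o=robot.get_obs(); print(o['position'],o['time'],o['ft_force'],o['grip_width'])
C=[(.081,62,(0,255,0)),(.069,56,(255,0,255)),(.007,45,(0,0,255))]
ov('t10',.6088,.1697,'o10t.png',C,.05);ov('s10',.6088,.1697,'o10s.png',C,.05)
cv2.imwrite('pics/o10.png',cv2.resize(np.hstack([cv2.imread('pics/o10t.png'),cv2.imread('pics/o10s.png')]),(800,373)))
E
```

```text
[0.4478 0.2761 0.1607] 30.2333 [ 0.6326 -0.0846  0.1243] 0.0871380922890715
```

View pics/o10.png

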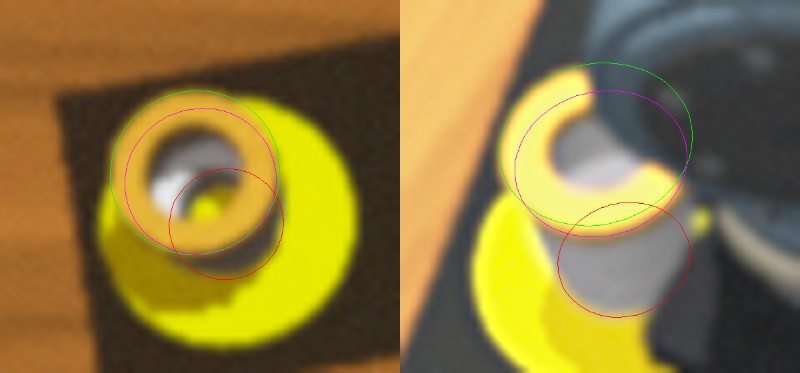

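View pics/s10.png

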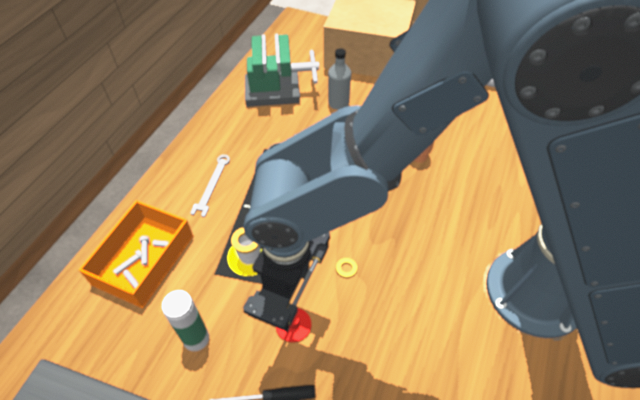

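Emit:
move_arm([
  [-1,30,-0.5,0.5,0],
  [-1,60,-0.5,0.5,0],
  [-1,85,-0.5,0.5,0],
  [-1,100,-0.5,0.5,0],
  [-1,108,-0.5,0.5,0],
  [-1,111,-0.5,0.5,0],
  [-1,111,-0.5,0.5,0],
  [-1,111,-0.5,0.5,0],
])

```text
time: 30.9
position: [0.4476, 0.2762, 0.0499]
tool_rot: [0.708, -0.0, -0.706, -0.001]
ft_force: [-0.7, -1.2, 0.1]
grip_width: 0.0868
```

Emit:
move_arm([
  [-1,4,0,0,0],
  [-1,8,0,0,0],
  [-1,11,0,0,0],
  [-1,12,0,0,0],
  [-1,12,0,0,0],
])

```text
time: 31.32
position: [0.4461, 0.2763, 0.0371]
tool_rot: [-0.707, 0.0, 0.707, -0.0]
ft_force: [-0.4, 0.2, 0.7]
grip_width: 0.0871
```

Emit:
move_arm([
  [0,0,0,0,0],
  [0.7,0,0,0,0],
  [1,0,0,0,0],
  [1,0,0,0,0],
  [1,0,0,0,0],
  [1,0,0,0,0],
  [1,0,0,0,0],
  [1,0,0,0,0],
], newtons=5)

```text
time: 31.98
position: [0.4463, 0.2762, 0.0373]
tool_rot: [0.707, -0.0, -0.707, -0.0]
ft_force: [0.7, 0.1, -0.1]
grip_width: 0.0418
```

Emit:
move_arm([
  [1,0,0,0,0],
  [0,0,0,0,0],
  [0,0,0,0,0],
  [0,0,0,0,-7],
  [0,0,0,0,-14],
  [0,0,0,0,-21],
  [0,0,0,0,-28],
  [0,0,0,0,-35],
])

```text
time: 32.65
position: [0.4463, 0.2762, 0.0373]
tool_rot: [0.674, 0.215, -0.674, 0.215]
ft_force: [0.4, 0.8, 0.8]
grip_width: 0.0436
```

Emit:
move_arm([
  [0,0,0,0,-7],
  [0,0,0,0,-14],
  [0,0,0,0,-21],
  [0,0,0,0,-28],
  [0,0,0,0,-35],
  [0,0,0,0,-42],
  [0,0,0,0,-49],
  [0,0,0,0,-55],
])

```text
time: 33.32
position: [0.4463, 0.2763, 0.0372]
tool_rot: [0.499, 0.501, -0.499, 0.501]
ft_force: [-0.6, -0.7, -0.2]
grip_width: 0.0434
```

Emit:
move_arm([
  [0,0,0,0,0],
  [1,0,0,0,0],
  [1,0,0,0,0],
  [1,0,0,0,0],
  [1,0,0,0,0],
  [1,0,0,0,0],
  [1,0,0,0,0],
  [1,0,0,0,0],
], newtons=15)

```text
time: 33.98
position: [0.4464, 0.2763, 0.0373]
tool_rot: [0.5, 0.5, -0.5, 0.5]
ft_force: [0.9, 0.0, -1.2]
grip_width: 0.0257
```

Emit:
move_arm([
  [0,0,0,0,0],
  [0,0,0,0,0],
  [0,0,0,0,0],
  [0,0,0,0,7],
  [0,0,0,0,14],
  [0,0,0,0,21],
  [0,0,0,0,28],
  [0,0,0,0,35],
])

```text
time: 34.65
position: [0.4461, 0.2762, 0.0372]
tool_rot: [-0.628, -0.325, 0.628, -0.325]
ft_force: [-0.1, -1.0, 0.2]
grip_width: 0.0434
```

Emit:
move_arm([
  [0,0,0,0,7],
  [0,0,0,0,14],
  [0,0,0,0,21],
  [0,0,0,0,28],
  [0,0,0,0,35],
  [0,0,0,0,42],
  [0,0,0,0,49],
  [0,0,0,0,55],
])

```text
time: 35.32
position: [0.4461, 0.2762, 0.0372]
tool_rot: [-0.707, 0.002, 0.707, 0.002]
ft_force: [-0.3, 0.4, -0.2]
grip_width: 0.0436
```

Emit:
move_arm([
  [0,0,0,0,0],
  [1,0,0,0,0],
  [1,0,0,0,0],
  [1,0,0,0,0],
  [1,0,0,0,0],
  [1,0,0,0,0],
  [1,0,0,0,0],
  [1,0,0,0,0],
], newtons=15)

```text
time: 35.98
position: [0.4463, 0.2763, 0.0373]
tool_rot: [-0.707, -0.0, 0.707, -0.0]
ft_force: [0.7, 0.9, -0.4]
grip_width: 0.0255
```

Emit:
move_arm([
  [1,-5,0,0,0],
  [1,-20,0,0,0],
  [1,-45,0,0,0],
  [1,-70,0,0,0],
  [1,-95,0,0,0],
  [1,-110,0,0,0],
  [1,-113,0,0,0],
  [1,-113,0,0,0],
])

```text
time: 36.65
position: [0.4468, 0.2765, 0.1514]
tool_rot: [0.708, 0.0, -0.706, -0.0]
ft_force: [-0.3, -1.4, -1.6]
grip_width: 0.0255
```

```bash
python3 - <<'E'
from h import *
np.set_printoptions(precision=4,suppress=True)
p=fixp(snap('side','s11.png'))
o=robot.get_obs(); print(o['position'],o['time'],o['tool_rot'],o['ft_force'],o['grip_width'])
c=proj(p,o['position']).astype(int); a=p['image'][c[1]-60:c[1]+90,c[0]-75:c[0]+75,::-1]
cv2.imwrite('pics/c11.png',cv2.resize(a,(600,600),interpolation=2))
E
```

```text
[0.446  0.2762 0.1503] 36.7 [ 0.7071 -0.     -0.7071 -0.0001] [-0.7388  0.1671 -1.2256] 0.025325452342145557
```

View pics/c11.png

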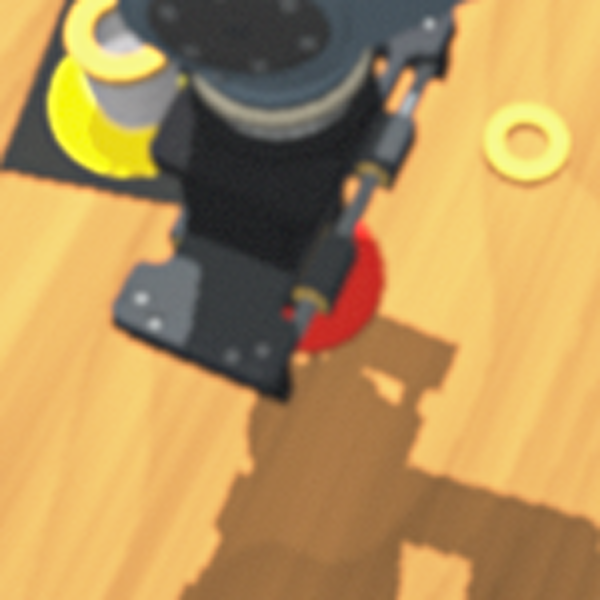

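Emit:
move_arm([
  [1,-10,17,-10,0],
  [1,-10,50,-29,0],
  [1,-10,84,-48,0],
  [1,-10,118,-68,0],
  [1,-10,152,-87,0],
  [1,-10,186,-107,0],
  [1,-10,220,-126,0],
  [1,-10,250,-143.5,0],
])

```text
time: 37.37
position: [0.5896, 0.0239, 0.1581]
tool_rot: [-0.706, 0.0, 0.708, 0.001]
ft_force: [-0.4, 0.9, -0.8]
grip_width: 0.0258
```

Emit:
move_arm([
  [1,0,34,-20,0],
  [1,0,65,-37,0],
  [1,0,90,-52,0],
  [1,0,110,-63,0],
  [1,0,122,-70,0],
  [1,0,122,-70,0],
  [1,0,122,-70,0],
])

```text
time: 37.95
position: [0.6585, -0.0954, 0.1585]
tool_rot: [-0.706, -0.0, 0.708, 0.001]
ft_force: [-0.2, 0.1, -1.4]
grip_width: 0.0256
```

Emit:
move_arm([
  [1,12,0,0,0],
  [1,24,0,0,0],
  [1,34,0,0,0],
  [1,41,0,0,0],
  [1,44,0,0,0],
  [1,45,0,0,0],
  [1,45,0,0,0],
  [1,45,0,0,0],
])

```text
time: 38.62
position: [0.6601, -0.0958, 0.1156]
tool_rot: [0.707, -0.0, -0.707, 0.0]
ft_force: [0.0, -0.1, -1.1]
grip_width: 0.0254
```

Emit:
move_arm([
  [1,2,0,0,0],
  [1,4,0,0,0],
  [1,5.5,0,0,0],
  [1,6,0,0,0],
  [1,6,0,0,0],
  [1,6,0,0,0],
])

```text
time: 39.12
position: [0.6597, -0.0958, 0.1092]
tool_rot: [-0.707, 0.0, 0.707, 0.0]
ft_force: [0.3, -0.4, -0.8]
grip_width: 0.0254
```

Emit:
move_arm([
  [1,1,0,0,0],
  [1,2,0,0,0],
  [1,2,0,0,0],
  [1,2,0,0,0],
])

```text
time: 39.45
position: [0.6596, -0.0958, 0.1072]
tool_rot: [-0.707, 0.0, 0.707, 0.0]
ft_force: [-0.5, -0.3, 0.0]
grip_width: 0.0255
```

Emit:
move_arm([
  [1,0.5,0,0,0],
  [1,1,0,0,0],
  [1,1,0,0,0],
  [1,1,0,0,0],
])

```text
time: 39.78
position: [0.6598, -0.0958, 0.1063]
tool_rot: [0.707, -0.0, -0.707, -0.0]
ft_force: [0.5, -0.3, 0.0]
grip_width: 0.0251
```

Emit:
move_arm([
  [1,0.5,0,0,0],
  [1,0.8,0,0,0],
  [1,0.8,0,0,0],
])

```text
time: 40.03
position: [0.6598, -0.0958, 0.1062]
tool_rot: [0.707, -0.0, -0.707, 0.0]
ft_force: [-1.3, 0.6, 5.9]
grip_width: 0.0254
```

Contact (5.9 N). Back off slightly, release, lift, and move away toward the robot to look.

Emit:
move_arm([
  [1,-0.6,0,0,0],
  [-0.2,-0.6,0,0,0],
  [-0.2,-0.6,0,0,0],
  [-0.2,-0.6,0,0,0],
  [-0.2,-0.6,0,0,0],
  [-0.2,-8,0,0,0],
  [-0.2,-25,0,0,0],
  [-0.2,-60,0,0,0],
])

```text
time: 40.7
position: [0.6567, -0.095, 0.1619]
tool_rot: [-0.704, -0.001, 0.71, 0.001]
ft_force: [-0.3, 0.8, -0.6]
grip_width: 0.0512
```

Emit:
move_arm([
  [-1,-20,15,20,0],
  [-1,-40,35,50,0],
  [-1,-60,55,80,0],
  [-1,-60,75,110,0],
  [-1,-60,95,140,0],
  [-1,-60,115,170,0],
  [-1,-60,135,190,0],
  [-1,-60,150,190,0],
])

```text
time: 41.37
position: [0.4657, -0.2461, 0.2259]
tool_rot: [-0.706, 0.0, 0.708, 0.001]
ft_force: [0.1, -1.4, 0.5]
grip_width: 0.0858
```

Emit:
move_arm([
  [-1,0,30,0,0],
  [-1,0,65,0,0],
  [-1,0,100,0,0],
  [-1,0,135,0,0],
  [-1,0,170,0,0],
  [-1,0,200,0,0],
  [-1,0,200,0,0],
  [-1,0,200,0,0],
])

```text
time: 42.03
position: [0.47, -0.4478, 0.2253]
tool_rot: [0.707, -0.001, -0.707, -0.001]
ft_force: [0.3, 0.4, -0.5]
grip_width: 0.087
```

```bash
python3 - <<'E'
from h import *
np.set_printoptions(precision=4,suppress=True)
p=fixp(snap('side','s12.png')); t=fixp(snap('top','t12.png'))
o=robot.get_obs(); print(o['position'],o['time'],o['ft_force'],o['grip_width'])
for i,(x,y,C,zc) in enumerate([(.6596,-.0958,[(.077,76,(0,255,0)),(.103,26,(255,0,255)),(.007,54,(0,0,255))],.05),(.6088,.1697,[(.081,62,(0,255,0)),(.081,36,(0,255,0)),(.069,56,(255,0,255)),(.007,45,(0,0,255))],.05),(.634,.0368,[(.065,45,(0,255,0)),(.003,36,(0,0,255))],.04)]):
    ov('t12',x,y,'a.png',C,zc);ov('s12',x,y,'b.png',C,zc)
    cv2.imwrite(f'pics/o12_{i}.png',cv2.resize(np.hstack([cv2.imread('pics/a.png'),cv2.imread('pics/b.png')]),(800,373)))
E
```

```text
[ 0.4699 -0.4448  0.2252] 42.1333 [-0.1586  0.0093 -0.2076] 0.08748158994256738
```

View pics/s12.png

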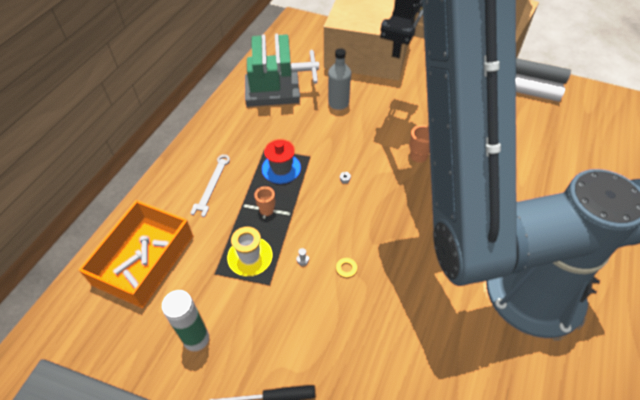

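View pics/t12.png

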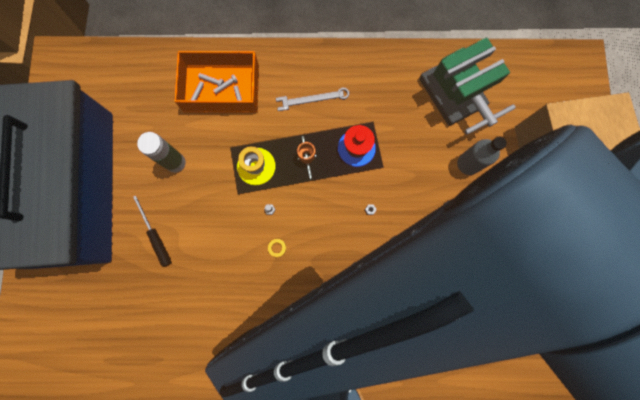

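View pics/o12_0.png

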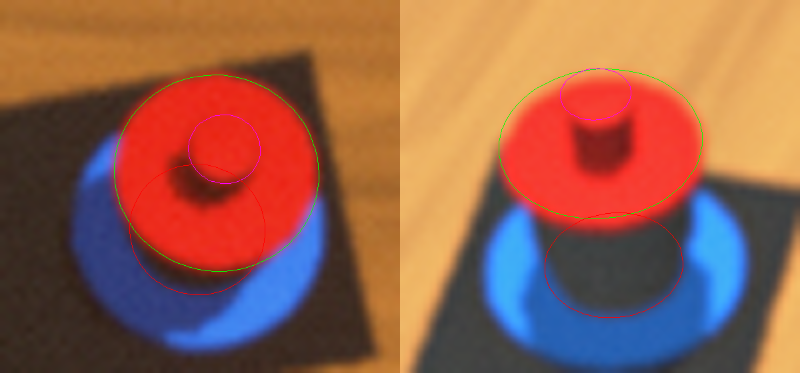

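View pics/o12_1.png

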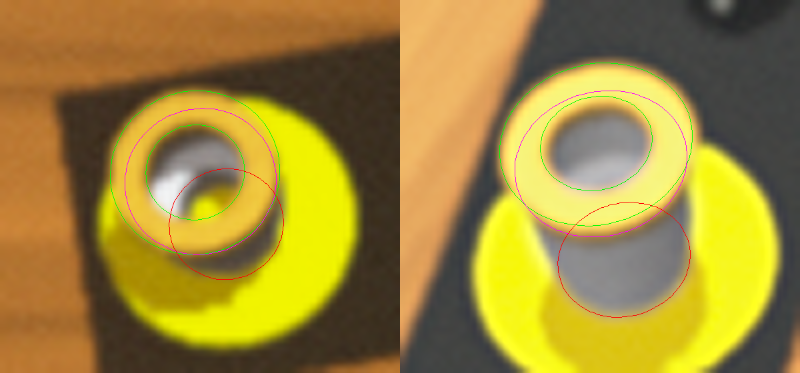

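View pics/o12_2.png

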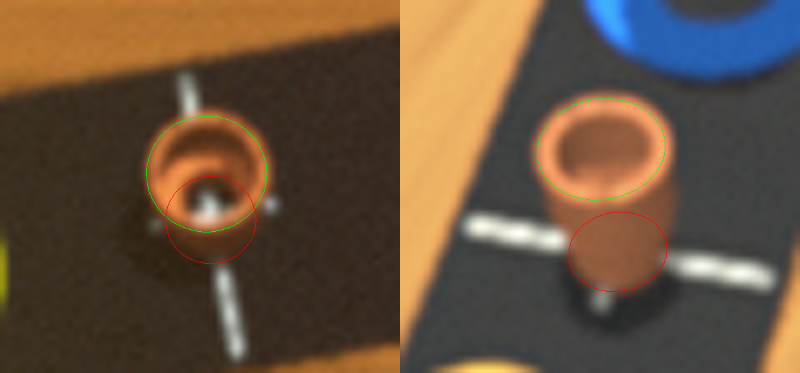

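```bash
python3 - <<'E'
from h import *
from scipy.optimize import least_squares
np.set_printoptions(precision=1,suppress=True)
def fit(p,m,z,r,up,x0):
    cs,_=cv2.findContours(cv2.resize(m.astype(np.uint8)*255,None,fx=4,fy=4,interpolation=cv2.INTER_LINEAR)//128,cv2.RETR_EXTERNAL,cv2.CHAIN_APPROX_NONE)
    c=max(cs,key=cv2.contourArea)[:,0].astype(float); c=(c+.5)/4-.5
    cc=proj(p,[*x0,z]); 
    if up: c=c[c[:,1]<cc[1]]
    P=np.array([ray(p,u,v,z)[:2]*1e3 for u,v in c])
    f=lambda a:np.hypot(*(P-a[:2]).T)-a[2]
    s=least_squares(f,[x0[0]*1e3,x0[1]*1e3,r],loss='soft_l1'); return s.x*[1,1,2]
for n,b in [('t12',(335,120,380,165)),('s12',(255,135,305,180))]:
    p=load(n); H=hsv(p).astype(int); m=box(((H[...,0]<6)|(H[...,0]>174))&(H[...,1]>170)&(H[...,2]>110),*b)
    print('cap',n,fit(p,m,.077,38,n=='s12',(.66,-.096)))
for n,b in [('t12',(232,140,275,175)),('s12',(220,220,270,260))]:
    p=load(n); H=hsv(p).astype(int)
    m=box((H[...,0]>=15)&(H[...,0]<27)&(H[...,1]>100)&(H[...,2]>100),*b)
    print('ring',n,fit(p,m,.081,31,True,(.609,.17)))
for n,b in [('t4',(294,138,318,166)),('s4',(250,182,285,222))]:
    p=load(n); H=hsv(p).astype(int); m=box((H[...,0]<=20)&(H[...,1]>100)&(H[...,2]>60),*b)
    print('small',n,fit(p,m,.065,22.5,True,(.634,.037)))
for n,b in [('t8',(335,125,385,172)),('s8',(255,140,306,186))]:
    p=load(n); g=cv2.cvtColor(p['image'],cv2.COLOR_RGB2GRAY)
for n,b in [('top0',(138,120,182,176)),('t12',(138,120,182,176))]:
    a=load(n)['image'][120:180,130:190].astype(int)
    globals()[n]=a
print('can diff',np.abs(top0-t12).mean())
a=load('side0')['image'][280:355,155:215].astype(int);b=load('s12')['image'][280:355,155:215].astype(int); print(np.abs(a-b).mean())
a=load('side0')['image'][42:112,324:355].astype(int);b=load('s12')['image'][42:112,324:355].astype(int); print('bottle',np.abs(a-b).mean())
E
```

```text
cap t12 [660.3 -95.6  76.5]
cap s12 [656.7 -93.2  71.4]
ring t12 [610.9 171.3  61.1]
ring s12 [301136.3  12961.2 601493.9]
small t4 [634.9  36.5  50.1]
small s4 [633.6  35.9  49.3]
can diff 13.783333333333333
0.8837777777777778
bottle 1.1397849462365592
```

```bash
python3 - <<'E'
from h import *
a=load('top0')['image'].astype(int);b=load('t12')['image'].astype(int)
for n,r in [('can',(130,190,120,180)),('bin',(170,260,45,115)),('driver',(130,175,190,270)),('bottle',(455,510,135,178))]:
    d=(b-a)[r[2]:r[3],r[0]:r[1]]; print(n,abs(d).mean(),d.mean())
cv2.imwrite('pics/d.png',cv2.resize(np.hstack([a[120:180,130:190],b[120:180,130:190]])[...,::-1].astype(np.uint8),(800,400)))
E
```

```text
can 13.783333333333333 13.771296296296295
bin 11.256878306878306 10.945449735449735
driver 13.74324074074074 13.732685185185185
bottle 17.692318534178998 -3.5254404510218462
```

View pics/d.png

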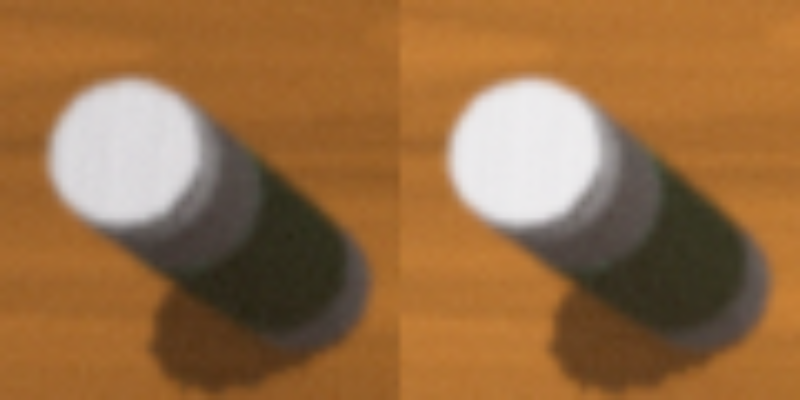

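```bash
python3 - <<'E'
from h import *
print(robot.get_obs()['time']); print(robot.hand_in())
E
```

```text
42.1333
the job is handed in; nothing more can be done
None
```

The job is handed in at 42 s of the 134 s allowed. All five parts are in place, and the arm had been moved clear of everything before hand-in.

- **Order of work:** I took the nest apart from the top. The small reducer went on the mat's cross, the medium on the yellow pad and the large on the blue pad. Then the larger brass ring (62 mm by picture) went on the medium reducer and the red cap, knob up, on the large one. I took the small reducer from the nest and left the bigger copper look-alike alone.
- **Centring:** I gripped the large reducer, the ring and the cap from two directions before carrying them. The small and medium reducers were gripped along one direction only, so their other axis rests on about 1 mm of grip uncertainty plus the pictures.
- **Last pictures:** Everything stands upright, with the ring flat on the medium reducer and the cap knob up on the large one. The spray can and oil bottle show no change in the side view. The top view changed in overall brightness, and there the can looks unmoved; the bottle's patch of that view also differed, which I did not look into.

| Part | Top camera (mm) | Side camera (mm) | Target or commanded (mm) |
|---|---|---|---|
| Cap | (660.3, −95.6) | (656.7, −93.2) | (659.5, −95.7), commanded |
| Ring | (610.9, 171.3) | fit failed; overlay agreed by eye | (608.9, 169.7), commanded |
| Small reducer | (634.9, 36.5) | (633.6, 35.9) | about (633.4, 36.5), the cross |

- **Disagreements:** For the cap the two cameras differ by about 4 mm. Only half of the cap's outline could be used in the side view, and the fit came out too small, at 71 mm instead of 76 mm. The top view and the gripper reading agree within 1 mm.
- **Not measured:** I did not fit the large and medium reducers' final positions numerically. I checked them with overlays on the pictures, and they matched to about 1–2 mm.

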